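# Seat a corked glass tube with the tail stop and back off

### The job

Slide the tail stop along its rods so that it pushes the corked glass tube into the grey holder until you feel it come up tight on the spring cushion hidden inside, without forcing it. Then back the stop off to leave a gap of about 10 mm between its nose and the cork, with the tube still seated, and let go. Move the tube only with the stop, and leave the jar, the spool and the graphite pad where they are.

Things in the scene. Friction and masses are not known exactly. Their poses are not given: they have to be found in the camera images.
- bench: Fixed tube bench: aluminium base plate 120 x 480 x 12 mm on the table. Origin at the centre of its underside; +y is the direction in which the tail stop slides and pushes the tube (towards the holder), z up. Tube axis along y at 60 mm height, x = 0, on V rests at y = 20 and 103 mm. Slide rods from y = -238 to 2 mm at x = +-36 mm, end blocks up to 38 mm high.
- holder: Fixed grey metal box on the bench, 80 wide x 115 long, top 102 mm above the table, with a 44 mm square mouth in the face towards the tail stop; the tube's front end already lies in it. Origin at table height under the centre of that face (bench y = 120 mm), axes as the bench. A spring cushion is hidden inside, at a depth that differs each time: 45 to 80 mm behind the mouth face.
- mouth (a point): Centre of the holder's mouth, 60 mm above the table. Feel of the cushion behind it: resistance grows 2.5 N per mm once the tube's front meets it, plus 0.8 N per cm/s of speed; on backing off it pushes the tube back with the nose until nearly unloaded. 6 to 9 N on the cushion (beyond sliding friction) seats the tube well; under 3 N it is not seated; above 18 N the glass chips.
- tube: Loose clear glass tube, 32 mm diameter, 200 mm long with its cork, about 0.2 kg, lying in the V rests along the bench's y. Origin on its axis at mid length; own y axis points into the holder, towards its front (glass) end; it can roll about y. It slides with about 1 to 2.5 N of friction.
- cork_face (a point): Centre of the outer face of the tan cork (27 mm diameter, 8 mm proud of the glass) in the tube's rear end, where the tail stop's nose pushes; 100 mm behind the tube's origin.
- stop_nose (a point): Centre of the tail stop's flat round nose face (28 mm diameter steel disc, facing the cork, on the tube's axis at 60 mm height). Axes as the bench.
- stop_grip (a point): Grasp point of the tail stop's handle: an upright aluminium block 24 mm across x, 20 mm along y (slide direction), top at 136 mm, foot at 78 mm above the table. The point is on its centre line, 118 mm above the table, 55 mm behind the nose face. Axes as the bench. Below 78 mm come a 30 mm square steel upright and a 100 mm wide saddle.
- tail_stop (a joint): Travel of the tail stop along the bench's +y, m, 0 to 0.165; grows towards the holder. It stays where it is left; sliding it takes about 2 N, plus about 8 N per m/s of speed. The nose face lies at bench y = -0.150 + this value.
- jar: Glass jar with a steel lid, 56 mm diameter, 75 mm high; origin under its centre. Not to be disturbed.
- spool: Turned wooden spool, 48 mm diameter, 45 mm high; origin under its centre. Not to be disturbed.
- pad: Dark graphite hand pad, 70 x 120 x 12 mm with a 70 mm wooden handle along its +y; origin under the centre of the plate. Not to be disturbed.
Things that resemble listed ones, but are neither listed nor needed, are in the scene too. There is more than one size of the tube; the one meant has the size given above.

How it is judged:
By the outcome, as a careful person would: the job done as asked, in the order asked, and still so for the second after the job is handed in, with the robot touching nothing.
It also fails if it takes over 42 s, if anything falls off the work surface, if the arm or the gripper's body presses on something with over 40 N, if the wrist force passes 120 N, or if a joint passes its speed limit or range.

### The arm

A 6-joint arm with a two-finger parallel gripper is mounted at the origin on the work surface. World frame = base frame: x ahead of the robot, y to its left, z up, the work surface at z = 0. Lengths are in m, angles in rad, forces in N, time in s.
With the tool pointing down it reaches from about 0.275 to 0.725 m from the base axis. Payload 15.9 kg.
Tool frame: the origin (TCP) lies on the centre line of the jaws, within the pads' length; the fingertips stand arm.tips_ahead ahead of it and the grasp point (between the pads) lies 8 mm behind it (arm.tips_ahead is the distance from the TCP to the fingertips, in m); x points along the fingers, y is the direction in which the jaws open and shut, and the axes are right-handed (so a half turn about x gives the same grasp; the last joint's range is limited). The gripper opens to 85 mm and grips with 20 to 120 N. Pads are 22 mm wide; open, the fingers measure 114 mm over their backs; the gripper's body (76 mm by 85 mm) begins 54 mm behind the grasp point. The pads swing forward as they close: fully open they stand 13 mm farther back than shut.
Start: joints at [1.333, 0.213, -0.034, 1.323, 0, 1.571], TCP at [0.118, 0.486, 0.242] pointing down, gripper open.
Joint ranges: [-2.98, 2.98], [-0.74, 1.72], [-1.14, 1.35], [-2.1, 2.04], [-1.57, 1.44], [-3.14, 3.14]. Speed limits (rad/s): [1.89, 1.89, 2.39, 2.57, 3.14, 3.14].

### API

Orientations are given as a unit quaternion [w, x, y, z].
In Python, from station import readout, grab_frame, get_calibration, arm gives the robot as it stands.
- The arm moves only by the tool apply_moves, never from a script. Its argument "steps" is a list of rows, each an object with "dp": the shift along the tool's x, y, z in mm, a list of three; "rotation": the turn, a rotation vector about the tool's x, y, z in degrees, a list of three; "grip": the opening, from 0 (shut) to 1 (fully open). A call has 1 to 12 rows; each row is the pose to reach, as a shift and turn from the pose commanded when the call began, along the tool's axes at that moment; what a row does not reach only later rows make up. A row lasts 1/8 s, in which the tool goes at most 62.5 mm and 10.7 degrees, less where a joint would pass 70% of its speed; a pose out of reach is approached as far as the arm can. A call with a gripper value outside its range is refused whole. The fingers move at their own pace and stop on an object; "newtons" is the grip in N (left out, the last holds). Time passes only in rows, so rows that repeat a pose let the fingers close. It gives the time, the measured TCP pose, the force and the opening at its end, in the units of the state.
- readout.get_obs(): the state, without advancing time (a new reading comes with each control period).
- grab_frame(name): name is "side" or "top" or "wrist"; returns the picture (480x640x3 uint8, blue, green, red); there is no depth.
- get_calibration(name): a dict with "K" (3x3 intrinsics, pixels), "dist" ([k1, k2, p1, p2, k3] as OpenCV has them; the pictures are not rectified), "T" (4x4, takes a point from camera to world coordinates). Camera axes: x right, y down, z forward; pixel columns grow to the right and rows downward; lengths in m; the calibration is good to about 2 mm. A picture is of the moment at which its call begins: read the wrist's pose just before it. get_calibration takes no time and is no camera call; for the wrist camera it gives the pose at the moment of the call.
- arm.sign_off(): hands the job in, once; it reports no verdict.
The state is a dict: "clock": time; "joint_pos": joint angles; "joint_velocities": joint speeds; "joint_efforts": joint torques, N m; "ee_pos": TCP position; "tool_rot": TCP orientation; "wrist_force": force on the tool from outside, world axes, zero at the start; "ft_torque": the same for the moment, N m; "opening": finger opening in m.
Only numpy, scipy, OpenCV 4.12 (cv2) and the standard library are available. Lean on these libraries where they do the work, as an engineer would, in place of code of your own. Each camera call takes 0.05 s, during which the arm holds its last target.

## Working session

There is one attempt and no reset: what is moved stays moved. The work goes in short steps, Python scripts to look and compute and a tool call to move; the robot and the scene stay as the last step left them, time stands still between calls to the robot, and variables do not carry over. Pictures are saved under pics/ and viewed, and the job is handed in when it is done.

Besides the shell and the picture viewer there is one more tool, called after "Request:" as name([rows], argument=value, ...), one row to a line, values as JSON. apply_moves: Moves the arm, as the interface text tells. Its arguments: {"type":"object","properties":{"steps":{"type":"array","items":{"type":"object","properties":{"dp":{"type":"array","items":{"type":"number"}},"rotation":{"type":"array","items":{"type":"number"}},"grip":{"type":"number"}}}},"newtons":{"type":"number"}},"required":["steps"]}

```bash
mkdir -p pics; ls
python3 - <<'E'
from station import readout, grab_frame, get_calibration, arm
import cv2
o=readout.get_obs(); print(o); print(arm.tips_ahead)
for n in("side","top"):
    cv2.imwrite(f"pics/{n}0.png",grab_frame(n)); c=get_calibration(n); print(n,c)
E
```

```text
pics
{'clock': 0.0, 'joint_pos': array([ 1.33301163e+00,  2.13372489e-01, -3.50324054e-02,  1.32347371e+00,
       -1.05206327e-05,  1.57080838e+00]), 'joint_velocities': array([ 0.00025152,  0.00210473, -0.00175735, -0.0020521 ,  0.00056463,
        0.00160694]), 'joint_efforts': array([ 1.40081836e-03, -6.86163855e+01,  4.87116373e+01,  1.75740360e-02,
        7.44873500e-05,  1.96303210e-05]), 'ee_pos': array([0.11770643, 0.48563407, 0.24181857]), 'tool_rot': array([ 0.70207275,  0.0834955 ,  0.70215613, -0.08425626]), 'wrist_force': array([-0.14724216, -0.44443055, -0.34117236]), 'ft_torque': array([-0.04606185,  0.01916999, -0.00994769]), 'opening': 0.0851901712056922}
0.011
side {'K': array([[457.24581678,   0.        , 328.40520543],
       [  0.        , 457.24581678, 240.11425476],
       [  0.        ,   0.        ,   1.        ]]), 'dist': array([-0.10545717,  0.        ,  0.        ,  0.        ,  0.        ]), 'T': array([[-0.99265765, -0.10436441,  0.0611463 ,  0.47448322],
       [-0.11986546,  0.78096054, -0.61297056,  0.63131163],
       [ 0.01621946, -0.61579924, -0.78773614,  0.74055512],
       [ 0.        ,  0.        ,  0.        ,  1.        ]])}
top {'K': array([[450.19234769,   0.        , 320.45503883],
       [  0.        , 450.19234769, 240.18088115],
       [  0.        ,   0.        ,   1.        ]]), 'dist': array([-0.04147808,  0.        ,  0.        ,  0.        ,  0.        ]), 'T': array([[-1.34595576e-03, -9.85754644e-01,  1.68184335e-01,
         4.06884128e-01],
       [-9.99914008e-01, -8.67251609e-04, -1.30852693e-02,
         1.19282553e-01],
       [ 1.30447231e-02, -1.68187485e-01, -9.85668710e-01,
         7.97760439e-01],
       [ 0.00000000e+00,  0.00000000e+00,  0.00000000e+00,
         1.00000000e+00]])}
```

View pics/side0.png

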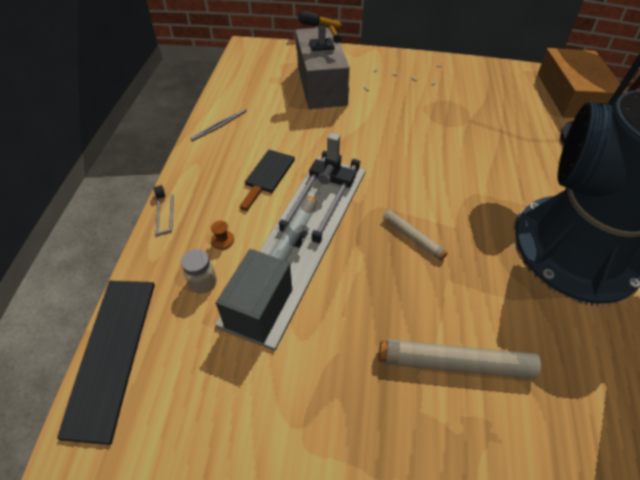

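View pics/top0.png

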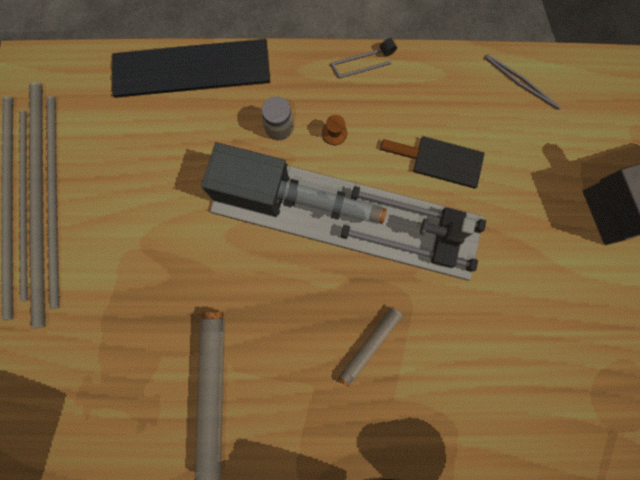

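Both views show the bench. In the top view the holder is at (245,180), the tube's cork at (378,214) and the tail stop saddle at (450,235). The side view shows the handle at (334,147). Lookalikes are:
- a big corked tube on the table, top (210,390)
- a small corked tube, top (372,345)
- glass or steel rods, top (35,200)
- a dark block with an upright post, side (322,60)

The description fits the tube in the V rests and the stop on the rods. I'll check these in close crops.

Run:
```python
import cv2,numpy as np
t=cv2.imread("pics/top0.png");s=cv2.imread("pics/side0.png")
a=cv2.resize(t[130:290,190:500],None,fx=2.5,fy=2.5,interpolation=cv2.INTER_CUBIC)
b=cv2.resize(s[120:350,210:380],None,fx=2.5,fy=2.5,interpolation=cv2.INTER_CUBIC)
cv2.imwrite("pics/tc.png",np.clip(a*1.6,0,255).astype(np.uint8));cv2.imwrite("pics/sc.png",np.clip(b*1.6,0,255).astype(np.uint8))
```

```text
(no output)
```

View pics/tc.png

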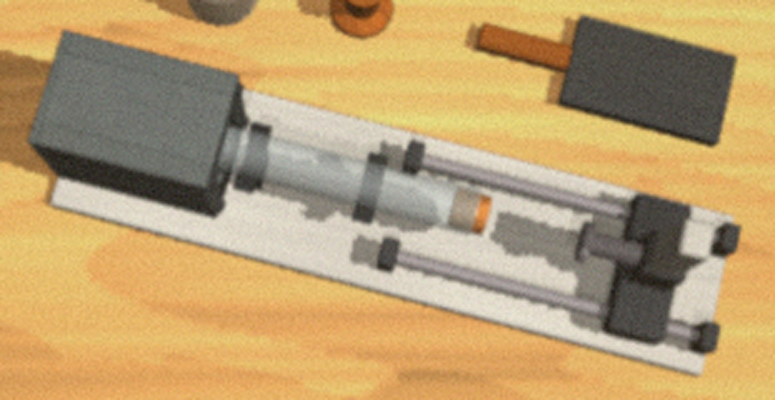

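View pics/sc.png

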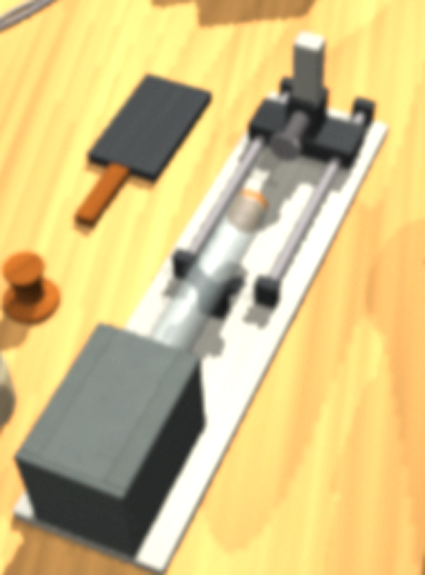

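The top crop shows the tube (with its 27 mm cork at crop (480,213)) in the V rests, the nose disc at (585,243) and the aluminium handle top at (697,238). This is the right assembly. Next I measure it.

```bash
cat > h.py <<'E'
import numpy as np,cv2
from station import get_calibration
def ray(n,p,c=None):
    c=c or get_calibration(n)
    u=cv2.undistortPoints(np.array([[p]],float),c["K"],c["dist"])[0,0]
    return c["T"][:3,3],c["T"][:3,:3]@np.array([u[0],u[1],1.])
def onz(n,p,z,c=None):
    o,d=ray(n,p,c); return o+d*(z-o[2])/d[2]
def tri(p1,p2,n1="top",n2="side"):
    o1,d1=ray(n1,p1);o2,d2=ray(n2,p2)
    k=np.linalg.lstsq(np.c_[d1,-d2],o2-o1,rcond=None)[0]
    a,b=o1+d1*k[0],o2+d2*k[1]; return (a+b)/2,np.linalg.norm(a-b)
def proj(n,P):
    c=get_calibration(n);Ti=np.linalg.inv(c["T"])
    return cv2.projectPoints(np.array([P],float),cv2.Rodrigues(Ti[:3,:3])[0],Ti[:3,3],c["K"],c["dist"])[0][0,0]
E
python3 - <<'E'
from h import *
T=lambda x,y:(190+x/2.5,130+y/2.5); S=lambda x,y:(210+x/2.5,120+y/2.5)
g=lambda P:np.round(P*1000,1)
A={k:onz("top",T(*p),.012) for k,p in dict(nl=(52,207),nr=(700,373),fr=(735,215)).items()}
for k,v in A.items():print(k,g(v))
d=A["nl"]-A["nr"];print("len",np.linalg.norm(d),"w",np.linalg.norm(A["fr"]-A["nr"]),"yaw dir",np.degrees(np.arctan2(d[1],d[0])))
H=[onz("top",T(*p),.102) for p in((65,32),(242,74),(215,190),(32,140))]
for h in H:print("hold",g(h))
for a,b in((1,0),(2,3)):
  e=H[b]-H[a];print(np.linalg.norm(e),np.degrees(np.arctan2(e[1],e[0])))
print("w",np.linalg.norm(H[1]-H[2]))
print("handle top z136 top",g(onz("top",T(696,238),.136)),"side",g(onz("side",S(310,41),.136)))
print(tri(T(696,238),S(310,41)))
print("cork",tri(T(484,214),S(255,200)), g(onz("top",T(484,214),.06)))
print("nose",g(onz("top",T(585,243),.06)),g(onz("side",S(288,147),.06)))
# bench far-edge side view
for p in((160,572),(387,127),(280,93)):print("side plate",g(onz("side",S(*p),.012)))
# gray handle mask centroid
t=cv2.imread("pics/top0.png");c=t[210:245,455:482].astype(int)
m=(c.min(2)>120)&(c.max(2)-c.min(2)<35);ys,xs=np.nonzero(m);print(m.sum())
E
```

```text
nl [590.5 304.9  12. ]
nr [ 471.5 -154.5   12. ]
fr [ 585.5 -186.6   12. ]
len 0.4745020896173322 w 0.11850118807162124 yaw dir 75.47834596047383
hold [686.5 280.1 102. ]
hold [657.8 164.3 102. ]
hold [580.6 180.5 102. ]
hold [613.4 298.3 102. ]
0.1192527783706545 76.10873936284818
0.12223325683748777 74.41573987239346
w 0.0789407997034761
handle top z136 top [ 543.  -113.5  136. ] side [ 542.4 -109.2  136. ]
(array([ 0.5434429, -0.1149782,  0.1314079]), np.float64(0.0009826429182372607))
cork (array([0.57373822, 0.00331198, 0.06007095]), np.float64(0.0021067161403443635)) [574.8   3.2  60. ]
nose [555.  -64.5  60. ] [553.8 -60.8  60. ]
side plate [595.1 311.4  12. ]
side plate [ 472.1 -148.2   12. ]
side plate [ 575.9 -180.8   12. ]
116
```

```bash
cat >> h.py <<'E'
from scipy.spatial.transform import Rotation as R
def plan(P,yaw_deg,pos=None,q=None):
    from station import readout
    o=readout.get_obs(); q=o["tool_rot"] if q is None else q; pos=o["ee_pos"] if pos is None else pos
    r=R.from_quat(np.r_[q[1:],q[0]])
    best=None
    for s in(0,180):
        a=np.radians(yaw_deg+s); x=np.array([0,0,-1.]);y=np.array([np.cos(a),np.sin(a),0]);z=np.cross(x,y)
        rv=(r.inv()*R.from_matrix(np.c_[x,y,z])).as_rotvec(degrees=True)
        print("yaw",s,"dp",np.round(r.inv().apply(np.asarray(P)-pos)*1000,1),"rot",np.round(rv,1))
    print("tool axes\n",np.round(r.as_matrix(),3))
E
python3 -c "
from h import *
plan([.5432,-.1125,.225],75.4)"
```

```text
yaw 0 dp [  17.3 -481.1  554.4] rot [1.  0.  0.1]
yaw 180 dp [  17.3 -481.1  554.4] rot [-1.79e+02 -1.00e-01  0.00e+00]
tool axes
 [[-0.     0.236  0.972]
 [-0.001  0.972 -0.236]
 [-1.    -0.001  0.   ]]
```

Request:
apply_moves([
  {"dp": [0,-20,23],"rotation": [1,0,0],"grip": 1},
  {"dp": [0,-60,69],"rotation": [1,0,0],"grip": 1},
  {"dp": [0,-100,115],"rotation": [1,0,0],"grip": 1},
  {"dp": [0,-140,161],"rotation": [1,0,0],"grip": 1},
  {"dp": [0,-180,207],"rotation": [1,0,0],"grip": 1},
  {"dp": [0,-220,253],"rotation": [1,0,0],"grip": 1},
  {"dp": [0,-260,300],"rotation": [1,0,0],"grip": 1},
  {"dp": [5,-300,346],"rotation": [1,0,0],"grip": 1},
  {"dp": [10,-340,392],"rotation": [1,0,0],"grip": 1},
  {"dp": [15,-380,438],"rotation": [1,0,0],"grip": 1},
  {"dp": [17,-420,484],"rotation": [1,0,0],"grip": 1},
  {"dp": [17,-440,507],"rotation": [1,0,0],"grip": 1},
], newtons=40)

```text
clock: 1.6
ee_pos: [0.5077, -0.0637, 0.2245]
tool_rot: [0.701, 0.091, 0.702, -0.091]
wrist_force: [0.6, 1.0, 0.7]
opening: 0.0856
```

Run:
```python
from h import *
from station import *
o=readout.get_obs();c=get_calibration("wrist");f=grab_frame("wrist");cv2.imwrite("pics/w1.png",f)
np.savez("w1.npz",**c);print(o["clock"],o["ee_pos"]);plan([.5432,-.1125,.225],75.4)
print(c["T"].round(3))
```

```text
1.6 [ 0.50768101 -0.06372308  0.22450587]
yaw 0 dp [ -0.7 -36.9  45.2] rot [-0.2 -0.   0.1]
yaw 180 dp [ -0.7 -36.9  45.2] rot [1.798e+02 1.000e-01 0.000e+00]
tool axes
 [[-0.001  0.255  0.967]
 [-0.001  0.967 -0.255]
 [-1.    -0.001 -0.   ]]
[[ 0.254  0.914  0.316  0.424]
 [ 0.967 -0.24  -0.083 -0.042]
 [-0.     0.327 -0.945  0.356]
 [ 0.     0.     0.     1.   ]]
```

View pics/w1.png

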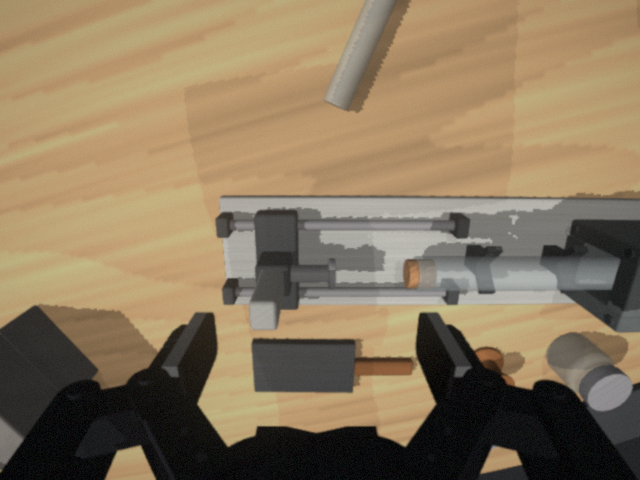

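The wrist view shows the handle top at about (264,316), the nose disc face at (335,272) and the cork face at (406,273). The bench edge is nearly level in the picture, so the yaw matches.

Run:
```python
from h import *
c=dict(np.load("w1.npz"));f=cv2.imread("pics/w1.png")
cv2.imwrite("pics/w1c.png",np.clip(cv2.resize(f[180:350,200:450],None,fx=3.2,fy=3.2,interpolation=cv2.INTER_CUBIC)*1.5,0,255).astype(np.uint8))
g=lambda p,z:(onz("wrist",p,z,c)*1000).round(1)
for n,p,z in(("handle",(264,316),.136),("nose",(335,272),.06),("cork",(406,273),.06),("e1",(221,196),.012),("e2",(560,198),.012)):print(n,g(p,z))
```

```text
handle [ 542.6 -111.2  136. ]
nose [556.  -58.8  60. ]
cork [573.6   3.7  60. ]
e1 [ 469.7 -150.7   12. ]
e2 [556.9 177.9  12. ]
```

View pics/w1c.png

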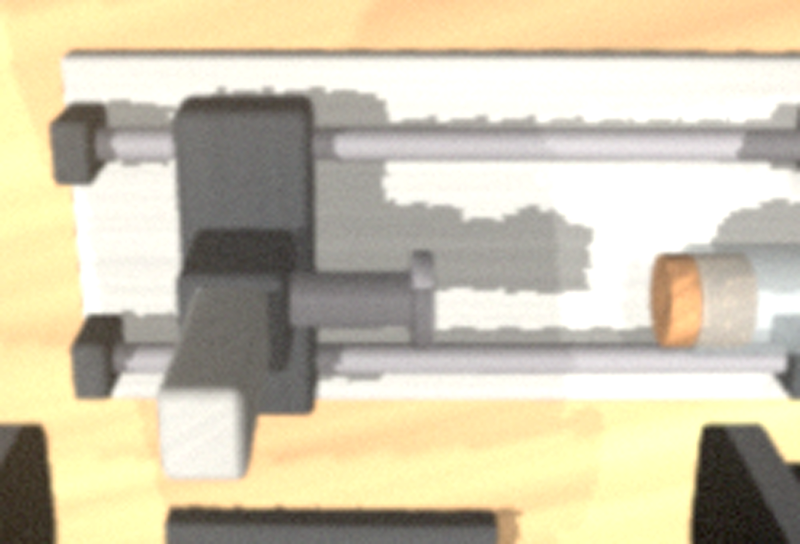

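Request:
apply_moves([
  {"dp": [0,-20,24],"rotation": [0,0,0],"grip": 1},
  {"dp": [0,-37,46],"rotation": [0,0,0],"grip": 1},
  {"dp": [20,-37,46],"rotation": [0,0,0],"grip": 1},
  {"dp": [50,-37,46],"rotation": [0,0,0],"grip": 1},
  {"dp": [80,-37,46],"rotation": [0,0,0],"grip": 1},
  {"dp": [105,-37,46],"rotation": [0,0,0],"grip": 1},
  {"dp": [114,-37,46],"rotation": [0,0,0],"grip": 1},
  {"dp": [114,-37,46],"rotation": [0,0,0],"grip": 1},
])

```text
clock: 2.65
ee_pos: [0.5418, -0.1085, 0.1113]
tool_rot: [0.701, 0.09, 0.702, -0.09]
wrist_force: [0.9, 0.2, 0.6]
opening: 0.0855
```

Run:
```python
from h import *
from station import *
o=readout.get_obs();cv2.imwrite("pics/w2.png",grab_frame("wrist"));cv2.imwrite("pics/s2.png",cv2.resize(grab_frame("side")[100:300,210:400],None,fx=3,fy=3))
print(o["clock"],o["ee_pos"],o["wrist_force"])
```

```text
2.65 [ 0.54183992 -0.10845542  0.11126784] [0.90429961 0.21172982 0.62430162]
```

View pics/w2.png

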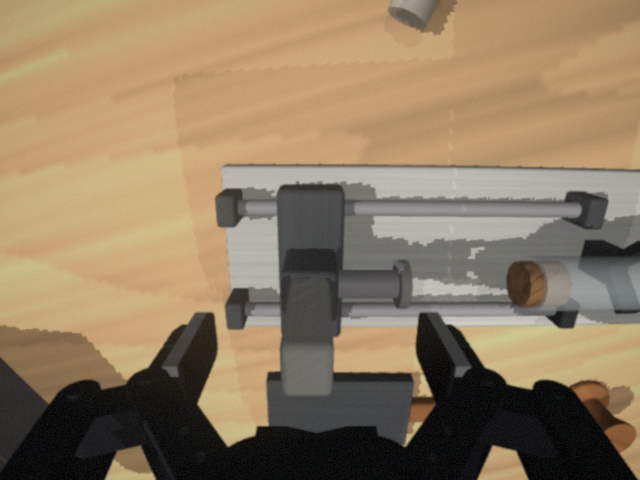

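View pics/s2.png

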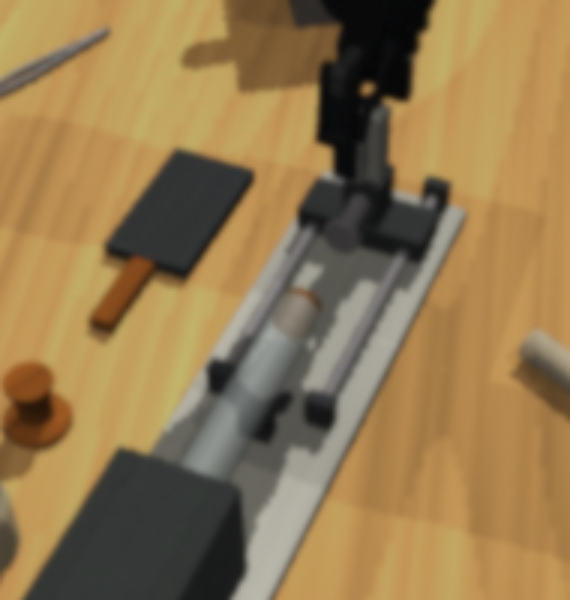

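The handle top (306,345) sits between the open pads, whose mid line is at about 316. It is about 3 mm off, so I shift by that and close.

Request:
apply_moves([
  {"dp": [0,-3,1],"rotation": [0,0,0],"grip": 1},
  {"dp": [0,-3,1],"rotation": [0,0,0],"grip": 0.4},
  {"dp": [0,-3,1],"rotation": [0,0,0],"grip": 0.1},
  {"dp": [0,-3,1],"rotation": [0,0,0],"grip": 0.1},
  {"dp": [0,-3,1],"rotation": [0,0,0],"grip": 0.1},
  {"dp": [0,-3,1],"rotation": [0,0,0],"grip": 0.1},
  {"dp": [0,-3,1],"rotation": [0,0,0],"grip": 0.1},
  {"dp": [0,-3,1],"rotation": [0,0,0],"grip": 0.1},
], newtons=40)

```text
clock: 3.75
ee_pos: [0.5422, -0.1117, 0.1114]
tool_rot: [0.701, 0.09, 0.701, -0.09]
wrist_force: [-1.2, 1.3, 5.4]
opening: 0.0192
```

Run:
```python
from h import *
from station import *
o=readout.get_obs();c=get_calibration("wrist");cv2.imwrite("pics/w3.png",grab_frame("wrist"));np.savez("w3.npz",**c)
print(o["clock"],o["ee_pos"],o["wrist_force"],o["opening"])
```

```text
3.75 [ 0.54223777 -0.1116733   0.11140495] [-1.19409396  1.273891    5.44134338] 0.019215643527479842
```

View pics/w3.png

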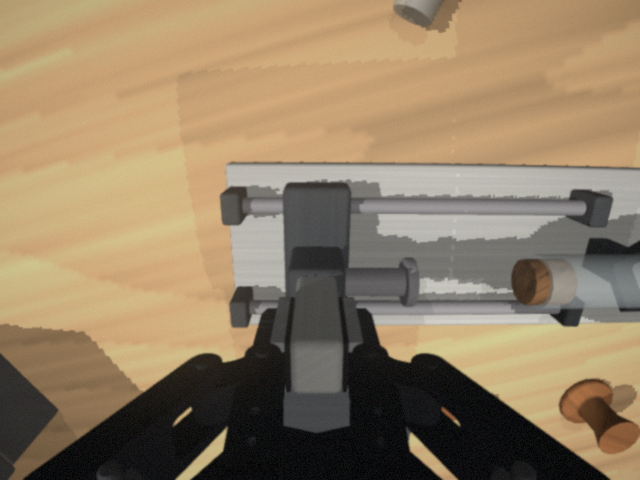

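Gripped, opening 19 mm. The nose rim is at (417,281) and the cork face ellipse centre at (531,283). Next I work out the gap.

```bash
python3 - <<'E'
from h import *
c=dict(np.load("w3.npz"))
u=np.array([np.cos(np.radians(75.25)),np.sin(np.radians(75.25)),0])
a=onz("wrist",(417,281),.06,c);b=onz("wrist",(531,283),.06,c);b2=onz("wrist",(515,283),.06,c)
e=[onz("wrist",p,.012,c) for p in((228,163),(638,167.5))];d=e[1]-e[0]
print(a,b,(b-a)@u,(b2-a)@u,np.degrees(np.arctan2(d[1],d[0])))
E
python3 -c "
from h import *
P=np.array([.54224,-.11167,.1114]);plan(P+.05*np.array([np.cos(np.radians(75.25)),np.sin(np.radians(75.25)),0]),75.25)"
```

```text
[ 0.55769082 -0.05639516  0.06      ] [0.57630824 0.00838519 0.06      ] 0.06738560759072372 0.05770140363014569 75.31070654709252
yaw 0 dp [ 0.  50.   0.1] rot [ 0.1  0.  -0. ]
yaw 180 dp [ 0.  50.   0.1] rot [-179.9    0.     0. ]
tool axes
 [[ 0.     0.252  0.968]
 [-0.     0.968 -0.252]
 [-1.     0.     0.   ]]
```

Request:
apply_moves([
  {"dp": [0,5,0],"grip": 0.1},
  {"dp": [0,12,0],"grip": 0.1},
  {"dp": [0,20,0],"grip": 0.1},
  {"dp": [0,28,0],"grip": 0.1},
  {"dp": [0,36,0],"grip": 0.1},
  {"dp": [0,42,0],"grip": 0.1},
  {"dp": [0,46,0],"grip": 0.1},
  {"dp": [0,48,0],"grip": 0.1},
  {"dp": [0,50,0],"grip": 0.1},
])

```text
$.steps[0]: bad value
```

```bash
cat > st.py <<'E'
from h import *
from station import *
o=readout.get_obs()
u=np.array([np.cos(np.radians(75.3)),np.sin(np.radians(75.3)),0])
print("t",o["clock"],"s",round((o["ee_pos"]@u-np.array([.54224,-.11167,0])@u)*1000,2),"F along",round(o["wrist_force"]@u,2),o["wrist_force"].round(2),"op",o["opening"])
E
python3 st.py
```

```text
t 3.8 s -0.01 F along -0.13 [-2.08  0.41  5.5 ] op 0.019802271950905104
```

Request:
apply_moves([
  {"dp": [0,5,0],"rotation": [0,0,0],"grip": 0.1},
  {"dp": [0,12,0],"rotation": [0,0,0],"grip": 0.1},
  {"dp": [0,20,0],"rotation": [0,0,0],"grip": 0.1},
  {"dp": [0,28,0],"rotation": [0,0,0],"grip": 0.1},
  {"dp": [0,36,0],"rotation": [0,0,0],"grip": 0.1},
  {"dp": [0,42,0],"rotation": [0,0,0],"grip": 0.1},
  {"dp": [0,46,0],"rotation": [0,0,0],"grip": 0.1},
  {"dp": [0,48,0],"rotation": [0,0,0],"grip": 0.1},
  {"dp": [0,50,0],"rotation": [0,0,0],"grip": 0.1},
])

```text
clock: 4.92
ee_pos: [0.5551, -0.0633, 0.1114]
tool_rot: [0.702, 0.09, 0.701, -0.09]
wrist_force: [-0.7, -2.3, 5.1]
opening: 0.0197
```

```bash
python3 st.py
python3 - <<'E'
from station import *
import cv2
f=grab_frame("wrist");cv2.imwrite("pics/w4.png",f)
E
```

```text
t 4.925 s 50.1 F along -2.41 [-0.69 -2.31  5.06] op 0.019677832753682303
```

View pics/w4.png

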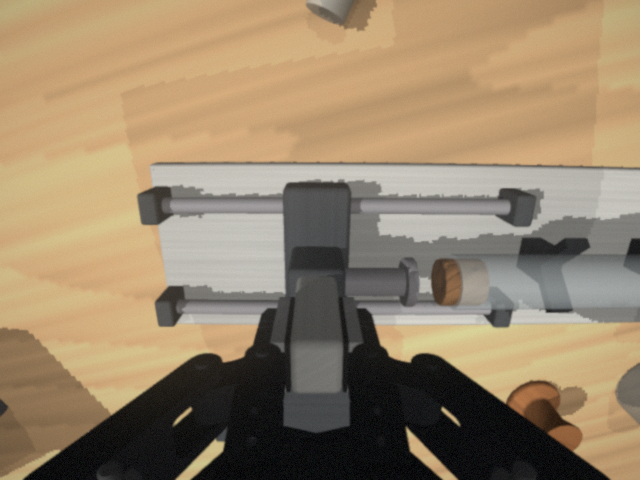

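About 15 mm of gap is left, and the stop's sliding force is about 2.4 N. I'll move on to contact with the cork and into the tube's free travel.

Request:
apply_moves([
  {"dp": [0,2,0],"rotation": [0,0,0],"grip": 0.1},
  {"dp": [0,5,0],"rotation": [0,0,0],"grip": 0.1},
  {"dp": [0,8,0],"rotation": [0,0,0],"grip": 0.1},
  {"dp": [0,11,0],"rotation": [0,0,0],"grip": 0.1},
  {"dp": [0,13,0],"rotation": [0,0,0],"grip": 0.1},
  {"dp": [0,15,0],"rotation": [0,0,0],"grip": 0.1},
  {"dp": [0,17,0],"rotation": [0,0,0],"grip": 0.1},
  {"dp": [0,19,0],"rotation": [0,0,0],"grip": 0.1},
  {"dp": [0,21,0],"rotation": [0,0,0],"grip": 0.1},
  {"dp": [0,23,0],"rotation": [0,0,0],"grip": 0.1},
  {"dp": [0,25,0],"rotation": [0,0,0],"grip": 0.1},
  {"dp": [0,26,0],"rotation": [0,0,0],"grip": 0.1},
])

```text
clock: 6.48
ee_pos: [0.5617, -0.0382, 0.1114]
tool_rot: [0.702, 0.09, 0.701, -0.09]
wrist_force: [2.8, -5.1, 5.2]
opening: 0.0192
```

```bash
python3 st.py
python3 - <<'E'
from station import *
import cv2
f=grab_frame("wrist");cv2.imwrite("pics/w5.png",f)
E
```

```text
t 6.475 s 76.03 F along -4.19 [ 2.79 -5.06  5.19] op 0.019215125107002663
```

View pics/w5.png

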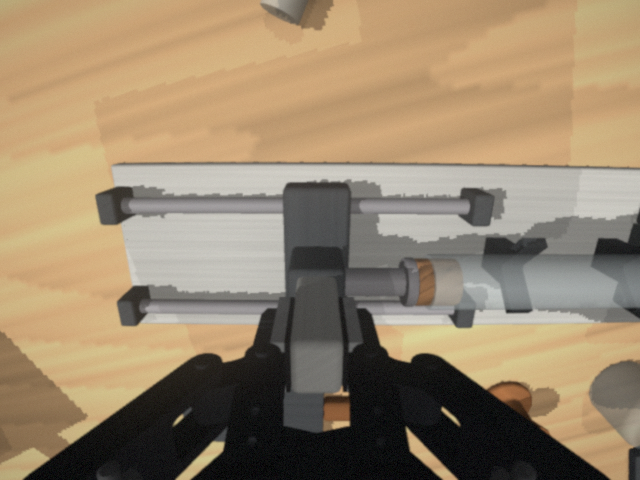

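The nose at (410,281) is on the cork, and the drag of stop plus tube is about 4.2 N. I'll advance in small increments while watching the force.

Request:
apply_moves([
  {"dp": [0,2,0],"rotation": [0,0,0],"grip": 0.1},
  {"dp": [0,4,0],"rotation": [0,0,0],"grip": 0.1},
  {"dp": [0,6,0],"rotation": [0,0,0],"grip": 0.1},
  {"dp": [0,7,0],"rotation": [0,0,0],"grip": 0.1},
  {"dp": [0,8,0],"rotation": [0,0,0],"grip": 0.1},
])

```text
clock: 7.15
ee_pos: [0.5638, -0.0306, 0.1114]
tool_rot: [0.702, 0.09, 0.701, -0.09]
wrist_force: [3.5, -4.7, 4.6]
opening: 0.0196
```

```bash
python3 st.py
```

```text
t 7.15 s 83.92 F along -3.66 [ 3.55 -4.71  4.6 ] op 0.019629986718015406
```

Request:
apply_moves([
  {"dp": [0,1,0],"rotation": [0,0,0],"grip": 0.1},
  {"dp": [0,2,0],"rotation": [0,0,0],"grip": 0.1},
  {"dp": [0,3,0],"rotation": [0,0,0],"grip": 0.1},
])

```text
clock: 7.52
ee_pos: [0.5646, -0.0277, 0.1115]
tool_rot: [0.702, 0.09, 0.701, -0.09]
wrist_force: [3.4, -4.8, 5.2]
opening: 0.0194
```

```bash
python3 st.py
```

```text
t 7.525 s 86.92 F along -3.81 [ 3.38 -4.83  5.22] op 0.01937744583295662
```

Request:
apply_moves([
  {"dp": [0,1,0],"rotation": [0,0,0],"grip": 0.1},
  {"dp": [0,2,0],"rotation": [0,0,0],"grip": 0.1},
  {"dp": [0,3,0],"rotation": [0,0,0],"grip": 0.1},
])

```text
clock: 7.9
ee_pos: [0.5653, -0.0248, 0.1114]
tool_rot: [0.702, 0.09, 0.701, -0.09]
wrist_force: [3.0, -4.6, 4.9]
opening: 0.0196
```

```bash
python3 st.py
```

```text
t 7.9 s 89.91 F along -3.68 [ 2.99 -4.59  4.89] op 0.01955219940344923
```

Request:
apply_moves([
  {"dp": [0,1,0],"rotation": [0,0,0],"grip": 0.1},
  {"dp": [0,2,0],"rotation": [0,0,0],"grip": 0.1},
])

```text
clock: 8.15
ee_pos: [0.5658, -0.0228, 0.1114]
tool_rot: [0.702, 0.09, 0.701, -0.09]
wrist_force: [4.4, -5.5, 3.7]
opening: 0.0195
```

```bash
python3 st.py
```

```text
t 8.15 s 91.89 F along -4.22 [ 4.36 -5.51  3.7 ] op 0.019531320943853802
```

Request:
apply_moves([
  {"dp": [0,1,0],"rotation": [0,0,0],"grip": 0.1},
  {"dp": [0,2,0],"rotation": [0,0,0],"grip": 0.1},
])

```text
clock: 8.4
ee_pos: [0.5663, -0.0209, 0.1114]
tool_rot: [0.702, 0.09, 0.701, -0.09]
wrist_force: [3.1, -5.3, 4.6]
opening: 0.0191
```

```bash
python3 st.py
```

```text
t 8.4 s 93.92 F along -4.32 [ 3.08 -5.28  4.62] op 0.019091561491969094
```

Request:
apply_moves([
  {"dp": [0,1,0],"rotation": [0,0,0],"grip": 0.1},
  {"dp": [0,2,0],"rotation": [0,0,0],"grip": 0.1},
])

```text
clock: 8.65
ee_pos: [0.5668, -0.019, 0.1114]
tool_rot: [0.702, 0.09, 0.701, -0.09]
wrist_force: [4.2, -4.9, 4.2]
opening: 0.0194
```

```bash
python3 st.py
```

```text
t 8.65 s 95.91 F along -3.66 [ 4.21 -4.89  4.18] op 0.019429662829616678
```

Request:
apply_moves([
  {"dp": [0,1,0],"rotation": [0,0,0],"grip": 0.1},
  {"dp": [0,2,0],"rotation": [0,0,0],"grip": 0.1},
  {"dp": [0,2.5,0],"rotation": [0,0,0],"grip": 0.1},
])

```text
clock: 9.02
ee_pos: [0.5675, -0.0166, 0.1114]
tool_rot: [0.702, 0.09, 0.701, -0.09]
wrist_force: [3.5, -4.9, 3.0]
opening: 0.0194
```

```bash
python3 st.py
```

```text
t 9.025 s 98.4 F along -3.86 [ 3.46 -4.9   3.  ] op 0.019424853096885217
```

Request:
apply_moves([
  {"dp": [0,1,0],"rotation": [0,0,0],"grip": 0.1},
  {"dp": [0,2,0],"rotation": [0,0,0],"grip": 0.1},
  {"dp": [0,2.5,0],"rotation": [0,0,0],"grip": 0.1},
])

```text
clock: 9.4
ee_pos: [0.5681, -0.0141, 0.1115]
tool_rot: [0.702, 0.09, 0.701, -0.09]
wrist_force: [3.6, -5.5, 4.8]
opening: 0.02
```

```bash
python3 st.py
```

```text
t 9.4 s 100.93 F along -4.36 [ 3.64 -5.47  4.81] op 0.019999625676488397
```

Request:
apply_moves([
  {"dp": [0,1,0],"rotation": [0,0,0],"grip": 0.1},
  {"dp": [0,2,0],"rotation": [0,0,0],"grip": 0.1},
])

```text
clock: 9.65
ee_pos: [0.5686, -0.0122, 0.1114]
tool_rot: [0.702, 0.09, 0.701, -0.09]
wrist_force: [3.5, -5.6, 4.6]
opening: 0.0195
```

```bash
python3 st.py
```

```text
t 9.65 s 102.89 F along -4.5 [ 3.52 -5.57  4.6 ] op 0.019508439309944982
```

Request:
apply_moves([
  {"dp": [0,1,0],"rotation": [0,0,0],"grip": 0.1},
  {"dp": [0,2,0],"rotation": [0,0,0],"grip": 0.1},
])

```text
clock: 9.9
ee_pos: [0.5691, -0.0103, 0.1114]
tool_rot: [0.702, 0.09, 0.701, -0.09]
wrist_force: [3.8, -4.2, 4.2]
opening: 0.0194
```

```bash
python3 st.py
```

```text
t 9.9 s 104.86 F along -3.05 [ 3.81 -4.15  4.16] op 0.019434670017113034
```

Request:
apply_moves([
  {"dp": [0,1,0],"rotation": [0,0,0],"grip": 0.1},
  {"dp": [0,2,0],"rotation": [0,0,0],"grip": 0.1},
  {"dp": [0,2.5,0],"rotation": [0,0,0],"grip": 0.1},
])

```text
clock: 10.28
ee_pos: [0.5698, -0.0079, 0.1114]
tool_rot: [0.702, 0.09, 0.701, -0.09]
wrist_force: [4.6, -5.6, 3.5]
opening: 0.0197
```

```bash
python3 st.py
```

```text
t 10.275 s 107.39 F along -4.2 [ 4.62 -5.55  3.54] op 0.019652870398670915
```

Request:
apply_moves([
  {"dp": [0,1,0],"rotation": [0,0,0],"grip": 0.1},
  {"dp": [0,2,0],"rotation": [0,0,0],"grip": 0.1},
  {"dp": [0,2.5,0],"rotation": [0,0,0],"grip": 0.1},
])

```text
clock: 10.65
ee_pos: [0.5704, -0.0055, 0.1114]
tool_rot: [0.702, 0.09, 0.701, -0.09]
wrist_force: [3.9, -5.8, 4.4]
opening: 0.0194
```

```bash
python3 st.py
```

```text
t 10.65 s 109.86 F along -4.62 [ 3.89 -5.8   4.36] op 0.019396207235842972
```

Request:
apply_moves([
  {"dp": [0,1,0],"rotation": [0,0,0],"grip": 0.1},
  {"dp": [0,2,0],"rotation": [0,0,0],"grip": 0.1},
])

```text
clock: 10.9
ee_pos: [0.5709, -0.0036, 0.1114]
tool_rot: [0.702, 0.09, 0.701, -0.09]
wrist_force: [2.7, -4.9, 4.2]
opening: 0.0194
```

```bash
python3 st.py
```

```text
t 10.9 s 111.85 F along -4.06 [ 2.74 -4.92  4.23] op 0.019434582365844468
```

Request:
apply_moves([
  {"dp": [0,1,0],"rotation": [0,0,0],"grip": 0.1},
  {"dp": [0,2,0],"rotation": [0,0,0],"grip": 0.1},
  {"dp": [0,2.5,0],"rotation": [0,0,0],"grip": 0.1},
])

```text
clock: 11.28
ee_pos: [0.5716, -0.0011, 0.1114]
tool_rot: [0.702, 0.09, 0.701, -0.09]
wrist_force: [3.8, -5.8, 4.0]
opening: 0.0194
```

```bash
python3 st.py
```

```text
t 11.275 s 114.37 F along -4.62 [ 3.84 -5.79  4.01] op 0.01940224355130364
```

Request:
apply_moves([
  {"dp": [0,1,0],"rotation": [0,0,0],"grip": 0.1},
  {"dp": [0,2,0],"rotation": [0,0,0],"grip": 0.1},
])

```text
clock: 11.52
ee_pos: [0.5721, 0.0008, 0.1114]
tool_rot: [0.702, 0.09, 0.701, -0.09]
wrist_force: [4.1, -5.7, 3.9]
opening: 0.0194
```

```bash
python3 st.py
```

```text
t 11.525 s 116.32 F along -4.45 [ 4.12 -5.68  3.91] op 0.019441165417726662
```

Request:
apply_moves([
  {"dp": [0,1,0],"rotation": [0,0,0],"grip": 0.1},
  {"dp": [0,2,0],"rotation": [0,0,0],"grip": 0.1},
])

```text
clock: 11.78
ee_pos: [0.5726, 0.0027, 0.1114]
tool_rot: [0.702, 0.09, 0.701, -0.09]
wrist_force: [4.0, -5.5, 4.1]
opening: 0.0193
```

```bash
python3 st.py
```

```text
t 11.775 s 118.34 F along -4.28 [ 3.99 -5.47  4.07] op 0.019324633537454106
```

Request:
apply_moves([
  {"dp": [0,1,0],"rotation": [0,0,0],"grip": 0.1},
  {"dp": [0,2,0],"rotation": [0,0,0],"grip": 0.1},
])

```text
clock: 12.02
ee_pos: [0.5731, 0.0046, 0.1114]
tool_rot: [0.702, 0.09, 0.701, -0.09]
wrist_force: [3.9, -5.9, 4.0]
opening: 0.02
```

```bash
python3 st.py
```

```text
t 12.025 s 120.34 F along -4.72 [ 3.9  -5.91  4.01] op 0.019957035021594422
```

Request:
apply_moves([
  {"dp": [0,1,0],"rotation": [0,0,0],"grip": 0.1},
  {"dp": [0,2,0],"rotation": [0,0,0],"grip": 0.1},
])

```text
clock: 12.28
ee_pos: [0.5736, 0.0066, 0.1114]
tool_rot: [0.702, 0.09, 0.701, -0.09]
wrist_force: [4.4, -5.6, 4.4]
opening: 0.0195
```

```bash
python3 st.py
```

```text
t 12.275 s 122.31 F along -4.31 [ 4.4  -5.61  4.39] op 0.01953337269396862
```

Request:
apply_moves([
  {"dp": [0,1,0],"rotation": [0,0,0],"grip": 0.1},
  {"dp": [0,2,0],"rotation": [0,0,0],"grip": 0.1},
])

```text
clock: 12.52
ee_pos: [0.5741, 0.0085, 0.1114]
tool_rot: [0.702, 0.09, 0.701, -0.09]
wrist_force: [4.2, -5.9, 4.2]
opening: 0.0194
```

```bash
python3 st.py
```

```text
t 12.525 s 124.32 F along -4.68 [ 4.18 -5.93  4.22] op 0.019370123611316147
```

Run:
```python
from station import *
import cv2,numpy as np
f=grab_frame("wrist");t=grab_frame("top")
cv2.imwrite("pics/w6.png",f);cv2.imwrite("pics/t6.png",np.clip(cv2.resize(t[130:290,190:500],None,fx=2.5,fy=2.5)*1.5,0,255).astype(np.uint8))
```

```text
(no output)
```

View pics/w6.png

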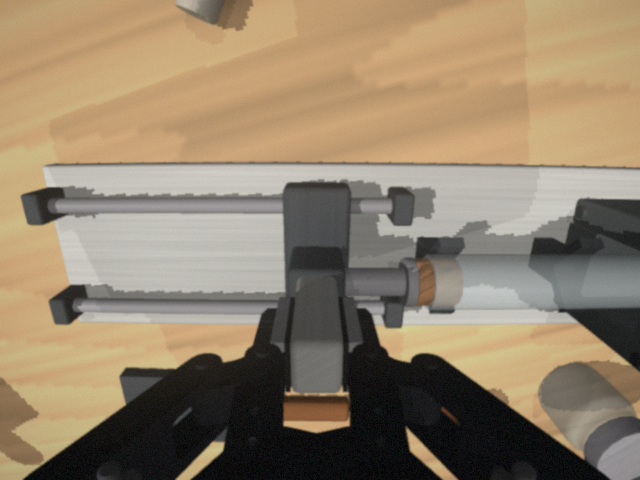

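View pics/t6.png

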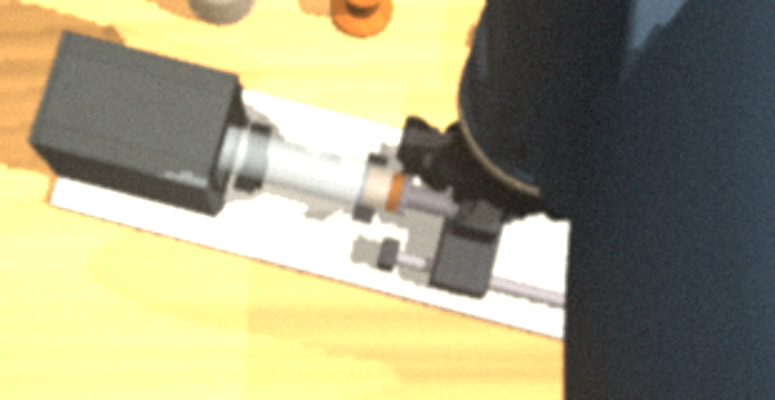

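The nose at (412,281) is still against the cork and the tube has moved into the mouth. The saddle has about 15 mm or more left to the front blocks, so I continue.

Request:
apply_moves([
  {"dp": [0,1,0],"rotation": [0,0,0],"grip": 0.1},
  {"dp": [0,2,0],"rotation": [0,0,0],"grip": 0.1},
])

```text
clock: 12.88
ee_pos: [0.5746, 0.0102, 0.1114]
tool_rot: [0.702, 0.09, 0.701, -0.09]
wrist_force: [5.0, -8.4, 4.1]
opening: 0.0197
```

```bash
python3 st.py
```

```text
t 12.875 s 126.09 F along -6.84 [ 5.02 -8.39  4.08] op 0.019719211895678088
```

The force rises to 6.8 N from a 4.45 N baseline, so the cushion is touched. I'll go slower now, aiming for about 7.5 N above the baseline, near 12 N in total.

Request:
apply_moves([
  {"dp": [0,0.5,0],"rotation": [0,0,0],"grip": 0.1},
  {"dp": [0,1,0],"rotation": [0,0,0],"grip": 0.1},
])

```text
clock: 13.12
ee_pos: [0.5748, 0.0109, 0.1114]
tool_rot: [0.702, 0.09, 0.701, -0.091]
wrist_force: [4.0, -10.0, 5.1]
opening: 0.0197
```

```bash
python3 st.py
```

```text
t 13.125 s 126.85 F along -8.69 [  4.   -10.03   5.05] op 0.019691594405891553
```

Request:
apply_moves([
  {"dp": [0,0.5,0],"rotation": [0,0,0],"grip": 0.1},
  {"dp": [0,1,0],"rotation": [0,0,0],"grip": 0.1},
])

```text
clock: 13.38
ee_pos: [0.575, 0.0117, 0.1115]
tool_rot: [0.702, 0.09, 0.701, -0.091]
wrist_force: [3.0, -12.2, 5.5]
opening: 0.0194
```

```bash
python3 st.py
```

```text
t 13.375 s 127.61 F along -11.06 [  2.98 -12.22   5.46] op 0.019431505262871216
```

Request:
apply_moves([
  {"dp": [0,0.3,0],"rotation": [0,0,0],"grip": 0.1},
  {"dp": [0,0.5,0],"rotation": [0,0,0],"grip": 0.1},
])

```text
clock: 13.62
ee_pos: [0.575, 0.012, 0.1114]
tool_rot: [0.702, 0.09, 0.701, -0.091]
wrist_force: [1.9, -12.9, 5.4]
opening: 0.0196
```

```bash
python3 st.py
```

```text
t 13.625 s 127.97 F along -11.97 [  1.94 -12.89   5.4 ] op 0.01962246610485207
```

The cushion is at about 7.5 N, which is seated. Now I back off gently. Unloading returns the cork to about s=125.3, so the target is about s=115.4.

Request:
apply_moves([
  {"dp": [0,-0.5,0],"rotation": [0,0,0],"grip": 0.1},
  {"dp": [0,-1,0],"rotation": [0,0,0],"grip": 0.1},
  {"dp": [0,-2,0],"rotation": [0,0,0],"grip": 0.1},
  {"dp": [0,-3,0],"rotation": [0,0,0],"grip": 0.1},
  {"dp": [0,-4,0],"rotation": [0,0,0],"grip": 0.1},
  {"dp": [0,-6,0],"rotation": [0,0,0],"grip": 0.1},
  {"dp": [0,-8,0],"rotation": [0,0,0],"grip": 0.1},
  {"dp": [0,-10,0],"rotation": [0,0,0],"grip": 0.1},
  {"dp": [0,-12,0],"rotation": [0,0,0],"grip": 0.1},
  {"dp": [0,-13,0],"rotation": [0,0,0],"grip": 0.1},
  {"dp": [0,-13,0],"rotation": [0,0,0],"grip": 0.1},
])

```text
clock: 15.0
ee_pos: [0.5721, 0.0008, 0.1114]
tool_rot: [0.702, 0.09, 0.701, -0.09]
wrist_force: [5.9, -0.2, 2.7]
opening: 0.0196
```

```bash
python3 st.py
python3 - <<'E'
from station import *
import cv2,numpy as np
c=get_calibration("wrist");f=grab_frame("wrist");cv2.imwrite("pics/w7.png",f);np.savez("w7.npz",**c)
out=[]
for n in("pics/w6.png","pics/w7.png"):
    g=cv2.imread(n)[240:325,360:500];out.append(cv2.resize(g,None,fx=4,fy=3.4,interpolation=cv2.INTER_CUBIC))
cv2.imwrite("pics/w7c.png",np.vstack(out))
E
```

```text
t 15.0 s 116.38 F along 1.31 [ 5.92 -0.2   2.74] op 0.019578029502056955
```

View pics/w7c.png

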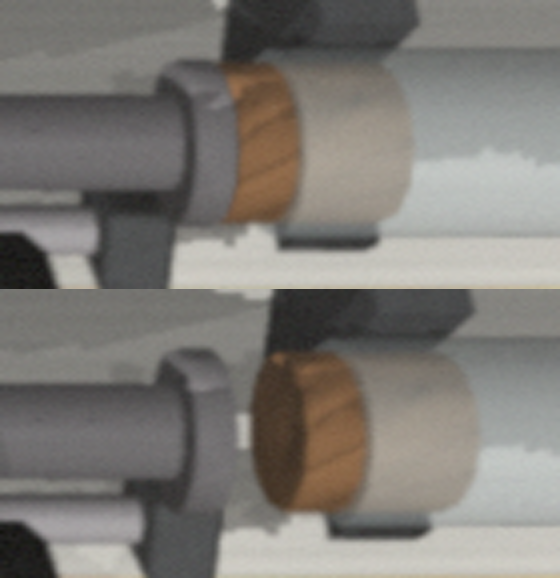

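Run:
```python
import cv2,numpy as np
g=lambda n:cv2.cvtColor(cv2.imread(n),cv2.COLOR_BGR2GRAY)
def sub(a,b,box,sx):
    x0,x1,y0,y1=box;T=a[y0:y1,x0:x1];S=b[y0:y1,x0+sx[0]:x1+sx[1]]
    r=cv2.matchTemplate(S,T,cv2.TM_CCOEFF_NORMED)[0];k=r.argmax();p=0
    if 0<k<len(r)-1:p=.5*(r[k-1]-r[k+1])/(r[k-1]-2*r[k]+r[k+1])
    return k+p+sx[0],r[k]
w4,w5,w6,w7=[g(f"pics/w{i}.png") for i in(4,5,6,7)]
for box in((424,478,260,302),(426,470,265,300),(428,468,270,296)):print(sub(w6,w7,box,(0,40)),"w5->w7",sub(w5,w7,box,(0,40)),"w5->w4",sub(w5,w4,box,(0,40)))
# scale: rear block of rod 2 / bench between w4 and w5 (26 mm) at rod height; front rod blocks
print("block top",sub(w5,w4,(465,495,185,230),(0,70)))
```

```text
(np.float64(16.653081208467484), np.float32(0.99431795)) w5->w7 (np.float64(16.37070068717003), np.float32(0.87307626)) w5->w4 (np.float64(26.448564767837524), np.float32(0.93913025))
(np.float64(16.707616090774536), np.float32(0.993315)) w5->w7 (np.float64(16.39713615179062), np.float32(0.86624396)) w5->w4 (np.float64(26.40813010931015), np.float32(0.95955664))
(np.float64(16.757961720228195), np.float32(0.99241376)) w5->w7 (np.float64(16.415260702371597), np.float32(0.8940731)) w5->w4 (np.float64(26.471641451120377), np.float32(0.9611296))
block top (np.float64(40.7459674179554), np.float32(0.97560793))
```

Run:
```python
import cv2,numpy as np
g=lambda n:cv2.cvtColor(cv2.imread(n),cv2.COLOR_BGR2GRAY)
w3,w4=g("pics/w3.png"),g("pics/w4.png")
# glass-tube V rest: same object in w3/w4 not whole; use cork (top part)
for y0,y1 in((262,282),(275,296),(262,302)):
    T=w4[y0:y1,436:485];r=cv2.matchTemplate(w3[y0:y1,490:600],T,cv2.TM_CCOEFF_NORMED)[0];print((r.argmax()+490-436)/50.,r.max())
from h import *
c=dict(np.load("w7.npz"));u=np.array([np.cos(np.radians(75.3)),np.sin(np.radians(75.3)),0])
for z in(.06,.066,.072,.076):
    print(z,(onz("wrist",(460,280),z,c)-onz("wrist",(443.3,280),z,c))@u*1000)
```

```text
1.8 0.9805152
1.8 0.99427575
1.8 0.9855419
0.06 9.714792314530456
0.066 9.396203128441583
0.072 9.077613942352752
0.076 8.865221151626855
```

The crop shows a clear gap. The cork shifted 16.7 px relative to the nose, at 1.8 px/mm, so the gap is about 9.2 mm. The force and position estimate gives 8.9 mm. I'll back off another 1 mm.

Request:
apply_moves([
  {"dp": [0,-0.5,0],"rotation": [0,0,0],"grip": 0.1},
  {"dp": [0,-1,0],"rotation": [0,0,0],"grip": 0.1},
  {"dp": [0,-1,0],"rotation": [0,0,0],"grip": 0.1},
])

```text
clock: 15.42
ee_pos: [0.5718, -0.0001, 0.1114]
tool_rot: [0.702, 0.09, 0.701, -0.09]
wrist_force: [5.3, -0.7, 2.6]
opening: 0.0192
```

```bash
python3 st.py
python3 - <<'E'
from station import *
import cv2
cv2.imwrite("pics/w8.png",grab_frame("wrist"))
g=lambda n:cv2.cvtColor(cv2.imread(n),cv2.COLOR_BGR2GRAY)
a,b=g("pics/w6.png"),g("pics/w8.png")
r=cv2.matchTemplate(b[262:300,426:510],a[262:300,426:470],cv2.TM_CCOEFF_NORMED)[0];k=r.argmax();print(k+.5*(r[k-1]-r[k+1])/(r[k-1]-2*r[k]+r[k+1]))
E
```

```text
t 15.425 s 115.47 F along 0.61 [ 5.27 -0.75  2.6 ] op 0.019169277751715265
18.308599412441254
```

Request:
apply_moves([
  {"dp": [0,0,0],"rotation": [0,0,0],"grip": 0.35},
  {"dp": [0,0,0],"rotation": [0,0,0],"grip": 0.5},
  {"dp": [0,0,0],"rotation": [0,0,0],"grip": 0.6},
  {"dp": [0,0,0],"rotation": [0,0,0],"grip": 0.6},
  {"dp": [0,0,0],"rotation": [0,0,0],"grip": 0.6},
])

```text
clock: 16.1
ee_pos: [0.5712, -0.0004, 0.1113]
tool_rot: [0.701, 0.09, 0.701, -0.09]
wrist_force: [0.4, -0.1, -0.2]
opening: 0.0514
```

```bash
python3 st.py
python3 - <<'E'
from station import *
import cv2
cv2.imwrite("pics/w9.png",grab_frame("wrist"))
E
```

```text
t 16.1 s 114.97 F along -0.01 [ 0.44 -0.13 -0.15] op 0.05142226599714657
```

View pics/w9.png

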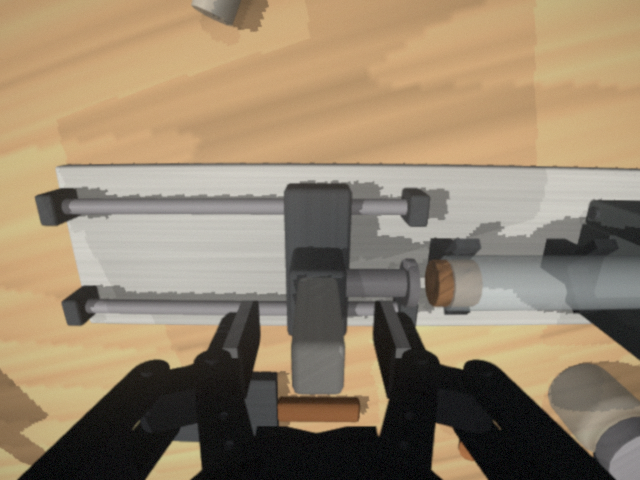

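Released: the handle is clear of both pads and the wrist force is near 0. Now I raise the tool and move aside.

Request:
apply_moves([
  {"dp": [-15,0,0],"rotation": [0,0,0],"grip": 0.6},
  {"dp": [-45,0,0],"rotation": [0,0,0],"grip": 0.6},
  {"dp": [-85,0,0],"rotation": [0,0,0],"grip": 0.6},
  {"dp": [-120,0,0],"rotation": [0,0,0],"grip": 0.6},
  {"dp": [-130,0,-30],"rotation": [0,0,0],"grip": 0.6},
  {"dp": [-130,0,-70],"rotation": [0,0,0],"grip": 0.6},
  {"dp": [-130,0,-110],"rotation": [0,0,0],"grip": 0.6},
  {"dp": [-130,0,-120],"rotation": [0,0,0],"grip": 0.6},
  {"dp": [-130,0,-120],"rotation": [0,0,0],"grip": 0.6},
])

```text
clock: 17.27
ee_pos: [0.4554, 0.0299, 0.2423]
tool_rot: [0.702, 0.09, 0.701, -0.09]
wrist_force: [0.6, 0.5, 0.2]
opening: 0.0507
```

```bash
python3 st.py
python3 - <<'E'
from station import *
import cv2,numpy as np
c=get_calibration("wrist");cv2.imwrite("pics/w10.png",grab_frame("wrist"));np.savez("w10.npz",**c)
t=grab_frame("top");cv2.imwrite("pics/t10.png",t);s=grab_frame("side");cv2.imwrite("pics/s10.png",np.clip(cv2.resize(s[120:320,170:380],None,fx=2.9,fy=2.9)*1.4,0,255).astype(np.uint8))
E
```

```text
t 17.275 s 114.94 F along 0.59 [0.58 0.46 0.16] op 0.05073184362461053
```

View pics/w10.png

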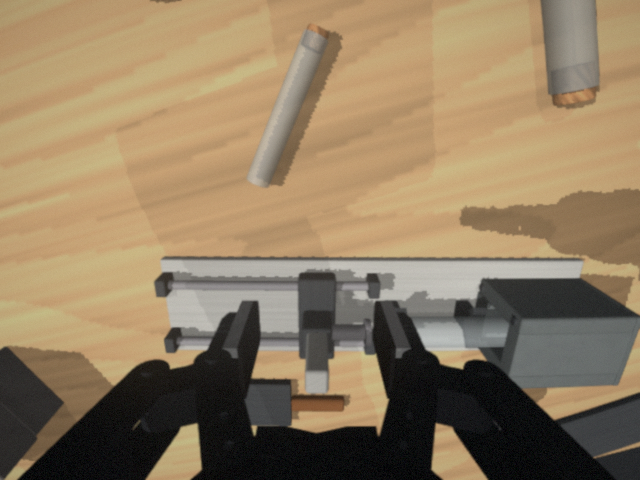

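View pics/t10.png

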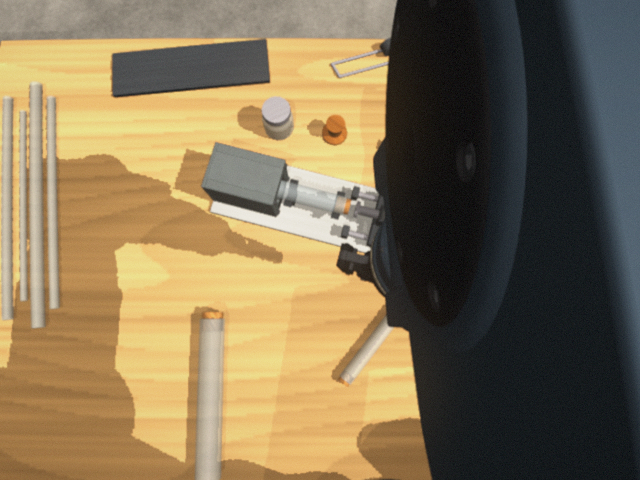

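View pics/s10.png

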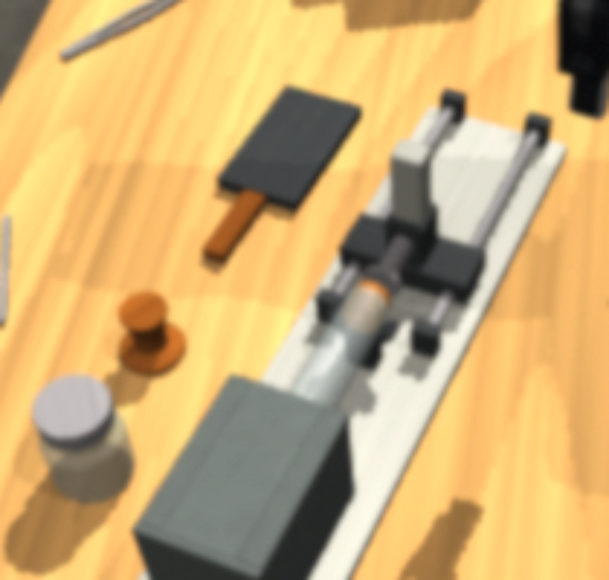

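The gripper is clear in all three views, and the jar, spool and pad are in place. Last, I check from the saved frames that releasing did not change the gap.

Run:
```python
import cv2
g=lambda n:cv2.cvtColor(cv2.imread(n),cv2.COLOR_BGR2GRAY)
a,b=g("pics/w8.png"),g("pics/w9.png")
def m(x0,x1,y0,y1):
    r=cv2.matchTemplate(b[y0:y1,x0-10:x1+10],a[y0:y1,x0:x1],cv2.TM_CCOEFF_NORMED)[0];k=r.argmax();return k-10+.5*(r[k-1]-r[k+1])/(r[k-1]-2*r[k]+r[k+1])
print("nose",m(390,420,258,300),"cork",m(424,485,262,300),"saddle",m(280,355,180,240))
from station import readout,arm
print(arm.sign_off(),readout.get_obs()["clock"])
```

```text
nose 0.9841806832700968 cork 1.1182434856891632 saddle 0.8855122178792953
the job is handed in; nothing more can be done
the job is handed in; nothing more can be done
```

The tube is pushed onto the spring cushion, the stop is backed off to a gap of about 10 mm, and the job is handed in. The last clock reading was about 17 s, within the 42 s limit.

- **Seating:** I gripped the tail stop's handle and slid the stop forward until its nose met the cork. Sliding the stop and tube took about 4.4 N. After 126 mm of stop travel the force climbed to 12.0 N, so the cushion took about 7.5 N, inside the 6–9 N range.
- **Gap:** I then backed the stop off by 12.5 mm. The wrist camera gives a gap of 10.2 mm; the force and travel readings give about 9.8 mm.
- **Release:** Before-and-after pictures show the nose and cork shifted together to within about 0.1 mm. The wrist force then read close to zero. The arm is raised and moved aside, touching nothing.
- **Other objects:** The jar, spool and pad were still in place in the last pictures.

The tube's seat inside the holder can't be seen. That it is seated rests on the peak force and on the cork's position after backing off. While gripped, the handle carried a sideways load of about 5 N, probably from a small misalignment; it disappeared when I let go.

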